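Recap the gel polish bottle

TASK

Take the applicator cap out of its drying rest, pass its rod through the narrow mouth of the open gel polish bottle, and screw the cap fully home on the neck. Leave it upright and released, and do not disturb the buffing block, the spare tube or the dish.

Things in the scene. Friction and masses are not known exactly. Their poses are not given: they have to be found in the camera images.
- cap_centre (a point): Centre of the round, finely ribbed gold cap, 34 mm diameter, 40 mm tall (20 mm above its rim), about 70 g. z is the cap axis, towards the closed top. It starts upright, rim on top of the drying rest, its rod hanging in the rest's hole. The lower 13 mm is a hollow skirt, inside diameter 30.6 mm; grip the solid upper 27 mm.
- cap_rim (a point): Centre of the cap's open lower rim, 20 mm below cap_centre; axes as there. Inside the skirt, undersides level with the rim, are three lugs 120 degrees apart, 3 mm high and 5 mm wide, reaching in to 11 mm from the axis; one lies on the +x axis.
- rod_tip (a point): Lower end of the stiff steel applicator rod on the cap axis, 40 mm below the rim (60 mm below cap_centre); axes as there. Rod 6.8 mm in diameter, the last 6 mm tapering to 2.4 mm.
- mouth (a point): Centre of the mouth of the gold bottle, at the top of its white neck, 85 mm above the table; z up. The bore is vertical, 9 mm in diameter, over 50 mm deep. The bottle body is 36 mm in diameter, its shoulder 13.5 mm below the mouth. It is held immovably in a grey stand, 80 mm round and 30 mm tall, with a foot 60 x 110 mm, 8 mm thick.
- thread (a point): On the neck axis 7 mm below the mouth: where the cap's rim is once the lugs have dropped in. The neck, 29 mm across, has a coarse three-start right-hand thread: three gaps in its top, each 44 degrees wide, 120 degrees apart. Their yaw is NOT that of this point, because the bottle stands at any angle in its stand, so feel or see it. Until the lugs find the gaps they rest on the neck's top, rim level with the mouth.
- home (a point): On the neck axis 11 mm below the mouth: where the rim is when fully home. Turned backwards (counterclockwise from above, at most 120 degrees) under a light push, the lugs drop 7 mm into the gaps, against a wall. Then 50 to 75 degrees clockwise, pushing lightly, lowers the cap 4 mm more to a hard stop. Let go at any point, the cap stays standing on the neck and can be regrasped.
- rest: Grey square drying rest, fixed, 64 x 64 mm, 50 mm tall, with one vertical hole 13 mm in diameter and 46 mm deep in the middle of its top. Origin at the centre of its underside; z up, x and y along its sides.
- buffer_centre (a point): Bystander: centre of a loose pink buffing block 90 (its x) x 28 x 26 mm lying on the table.
- spare_centre (a point): Bystander: centre of a loose closed gold tube, 26 mm diameter, 56 mm tall, standing on the table.
- dish_centre (a point): Bystander: centre of a loose white dish, 60 mm across, 28 mm tall, standing on the table.
There are look-alikes about, which are no part of the job. What is shaped like the part that bears cap_centre but blue is not meant.

How it is judged:
On the way:
1. the rod is through the bottle's mouth: its tip over 12 mm below the mouth and within 5 mm of its axis (z of rod_tip in the frame of mouth below -0.012 m and horizontal distance between rod_tip and mouth below 0.005 m), for 0.05 s.
At the end, for the whole second after the job is handed in: The cap is screwed home: its rim more than 9.2 mm below the mouth (fully home 11 mm, merely dropped in unscrewed 7 mm), within 4 mm of the bottle's axis, the rod in the bore (tip within 5 mm of the axis), upright within 0.1 rad, at rest and released (z of cap_rim in the frame of mouth below -0.0092 m and horizontal distance between cap_rim and mouth below 0.004 m and horizontal distance between rod_tip and mouth below 0.005 m and angle between cap_centre's own z axis and vertical below 0.1 rad and linear speed of cap below 0.02 m/s); the robot touches nothing.
It fails at once if the buffing block is moved more than 25 mm (distance of buffer_centre from where it was at the start of the episode above 0.025 m).
It fails at once if the spare tube is moved more than 25 mm (distance of spare_centre from where it was at the start of the episode above 0.025 m).
It fails at once if the dish is moved more than 25 mm (distance of dish_centre from where it was at the start of the episode above 0.025 m).
It also fails if it takes over 62 s, if anything falls off the work surface, if the arm or the gripper's body presses on something with over 40 N, if the wrist force passes 120 N, or if a joint passes its speed limit or range.

ROBOT

A 6-joint arm with a two-finger parallel gripper is mounted at the origin on the work surface. World frame = base frame: x ahead of the robot, y to its left, z up, the work surface at z = 0. Lengths are in m, angles in rad, forces in N, time in s.
With the tool pointing down it reaches from about 0.425 to 0.925 m from the base axis. Payload 12.5 kg.
Tool frame: the origin (TCP) lies where the fingers leave the gripper's body, on its centre line; the fingertips stand 73 mm ahead of it and the grasp point (between the pads) lies 54 mm ahead of it; z points along the fingers, y is the direction in which the jaws open and shut (so a half turn about z gives the same grasp; the last joint's range is limited). The gripper opens to 85 mm and grips with 20 to 120 N. Pads are 22 mm wide; open, the fingers measure 114 mm over their backs; the gripper's body (76 mm by 85 mm) begins 54 mm behind the grasp point. The pads swing forward as they close: fully open they stand 13 mm farther back than shut.
Start: joints at [1.227, 0.491, 1.559, -0, 1.092, -0.106], TCP at [0.147, 0.607, 0.304] pointing down, gripper open.
Joint ranges: [-3.1, 3.1], [-0.84, 2.19], [0.05, 2.79], [-1.13, 4.28], [0.06, 2.93], [-2.69, 2.69]. Speed limits (rad/s): [2.22, 2.22, 2.79, 3.14, 3.14, 3.14].

INTERFACE

Orientations are given as a rotation vector (axis times angle).
In Python, from workcell import r, viewer gives the robot as it stands.
- The arm moves only by the tool step_arm, never from a script. Its argument "rows" is one flat list of numbers, 7 for each row, row after row: the shift along the tool's x, y, z in units of 40 mm (1.0 is 40 mm), then the turn, a rotation vector about the tool's x, y, z in units of 6 degrees (1.0 is 6 degrees), then the opening, from -1 (shut) to 1 (fully open). A call has 1 to 12 rows; each row shifts and turns the commanded pose from where the row before left it, along the tool's axes as they then stand; what a row does not reach is not made up. A row lasts 1/12 s, in which the tool goes at most 41.7 mm and 7.16 degrees, less where a joint would pass 70% of its speed; a pose out of reach is approached as far as the arm can. A call is refused whole if a number of a shift passes 1 or a number of a turn 1, either way. A call with a gripper value outside its range is refused whole. The fingers move at their own pace and stop on an object; "squeeze" is the grip in N (left out, the last holds). Time passes only in rows, so rows that do not move let the fingers close. It gives the time, the measured TCP pose, the force and the opening at its end, in the units of the state.
- r.state(): the state, without advancing time (a new reading comes with each control period).
- viewer.camera(name): name is "scene" or "top" or "wrist"; returns (picture, depth): 420x560x3 uint8, red, green, blue; 420x560 float32, m along the optical axis (not along the pixel's ray), 0 where there is no reading.
- viewer.calibration(name): a dict with "fx", "fy", "cx", "cy" (pixels), "R" (3x3) and "t" (3): a world point X has camera coordinates R X + t; the wrist camera has in their place "hand_eye" (4x4, takes a point from camera to tool coordinates, whose origin is the TCP and whose axes are the flange's). Camera axes: x right, y down, z forward; pixel columns grow to the right and rows downward; lengths in m; the calibration is good to about 2 mm. The wrist camera is an equidistant fisheye: a pixel r from the principal point sees the ray r / f radians off the axis. A picture is of the moment at which its call begins: read the wrist's pose just before it. calibration takes no time and is no camera call.
- r.sign_off(): hands the job in, once; it reports no verdict.
The state is a dict: "time": time; "qpos": joint angles; "dq": joint speeds; "effort": joint torques, N m; "tool_pos": TCP position; "tool_rot": TCP orientation; "wrist_force": force on the tool from outside, world axes, zero at the start; "torque": the same for the moment, N m; "opening": opening from 0.0 (shut) to 1.0 (fully open).
Only numpy, scipy, OpenCV 4.12 (cv2) and the standard library are available. Lean on these libraries where they do the work, as an engineer would, in place of code of your own. Each camera call takes 0.05 s, during which the arm holds its last target.

## Working session

There is one attempt and no reset: what is moved stays moved. The work goes in short steps, Python scripts to look and compute and a tool call to move; the robot and the scene stay as the last step left them, time stands still between calls to the robot, and variables do not carry over. Pictures are saved under pics/ and viewed, and the job is handed in when it is done.

Besides the shell and the picture viewer there is one more tool, called after "Emit:" by a JSON object that holds its "name" and its "arguments". step_arm: Moves the arm, as the interface text tells. Its arguments: {"type":"object","properties":{"rows":{"type":"array","items":{"type":"number"}},"squeeze":{"type":"number"}},"required":["rows"]}

```bash
ls; mkdir -p pics
cat > h.py <<'E'
import numpy as np, cv2
from workcell import r, viewer
def save(name,fn):
    im,d=viewer.camera(name); cv2.imwrite('pics/'+fn+'.png',im[:,:,::-1]); np.save('pics/'+fn+'.npy',d); return im,d
E
python3 - <<'E'
from h import *
s=r.state(); print(s)
for n in ['scene','top']:
    save(n,n+'0'); print(viewer.calibration(n))
print(viewer.calibration('wrist')); print(r.state()['time'])
E
```

```text
pics
{'time': 0.0, 'qpos': array([ 1.22740116e+00,  4.91600703e-01,  1.55946173e+00,  5.37566653e-06,
        1.09172992e+00, -1.05591791e-01]), 'dq': array([ 9.69421693e-04,  3.77153051e-04, -1.94767333e-03, -8.53815418e-04,
       -3.34655929e-05,  6.32024369e-05]), 'effort': array([-3.61186947e-03, -6.18447590e+01, -2.61590052e+01, -2.23477446e-04,
        4.08752501e-03, -1.86851776e-05]), 'tool_pos': array([0.14715122, 0.60727495, 0.30329791]), 'tool_rot': array([-3.72632703e-01, -3.11914070e+00,  1.83537184e-03]), 'wrist_force': array([ 0.3063699 , -0.06076689, -0.10272373]), 'torque': array([-0.00834504,  0.01526129,  0.03439055]), 'opening': 0.9983833585365304}
{'fx': 386.09442640659694, 'fy': 386.09442640659694, 'cx': 282.27690866530185, 'cy': 205.09232677855397, 'R': array([[ 0.15395487,  0.98795207, -0.01576733],
       [ 0.71596539, -0.12253954, -0.68729734],
       [-0.68094895,  0.09452391, -0.72620504]]), 't': array([-0.08538783, -0.38945273,  1.20403468])}
{'fx': 389.8486059792859, 'fy': 389.8486059792859, 'cx': 288.1002574520231, 'cy': 212.0366716653707, 'R': array([[-0.13403056, -0.99096165, -0.00555115],
       [-0.96983178,  0.13231958, -0.2047385 ],
       [ 0.20362253, -0.02205753, -0.97880097]]), 't': array([0.06650009, 0.63491589, 0.88958096])}
{'fx': 325.19226210127806, 'fy': 325.19226210127806, 'cx': 282.3202274168656, 'cy': 217.14204593421462, 'hand_eye': array([[ 3.86975121e-06, -9.63517075e-01, -2.67646869e-01,
         6.84408221e-02],
       [ 1.00000000e+00,  7.86266409e-06, -1.38468270e-05,
         5.39919394e-06],
       [ 1.54460717e-05, -2.67646869e-01,  9.63517075e-01,
        -7.04503828e-02],
       [ 0.00000000e+00,  0.00000000e+00,  0.00000000e+00,
         1.00000000e+00]])}
0.1
```

View pics/scene0.png

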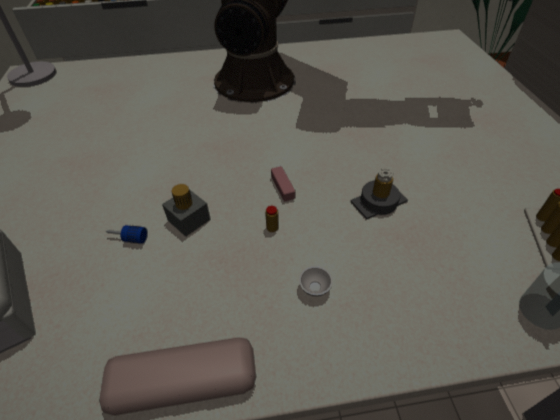

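View pics/top0.png

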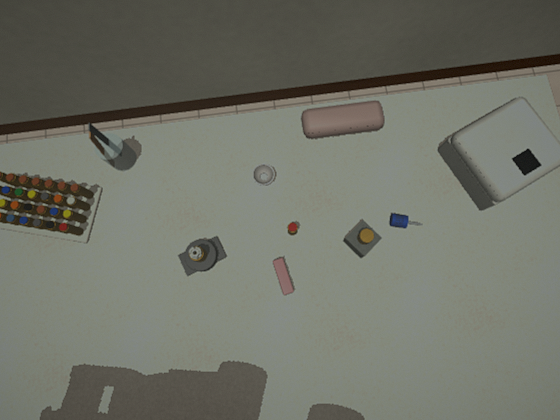

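The scene view shows the gold cap on its rest at (182,197), the bottle in its stand at (383,187), the block at (283,183), the tube at (272,219), the dish at (316,283) and the blue decoy at (133,234). In the top view the cap is at (366,236) and the bottle at (197,253). Next I'll enlarge both and measure.

Run:
```python
import cv2,numpy as np
a=cv2.imread('pics/scene0.png');b=cv2.imread('pics/top0.png')
def z(im,x,y,w,h,k): return cv2.resize(im[y:y+h,x:x+w],None,fx=k,fy=k,interpolation=cv2.INTER_CUBIC)
o=np.vstack([np.hstack([z(a,155,170,65,48,6),z(a,350,160,65,48,6)]),np.hstack([z(b,335,212,65,48,6),z(b,170,228,65,48,6)])])
o=np.clip(o*1.6,0,255).astype(np.uint8)
cv2.imwrite('pics/z0.png',o);print(o.shape)
```

```text
(576, 780, 3)
```

View pics/z0.png

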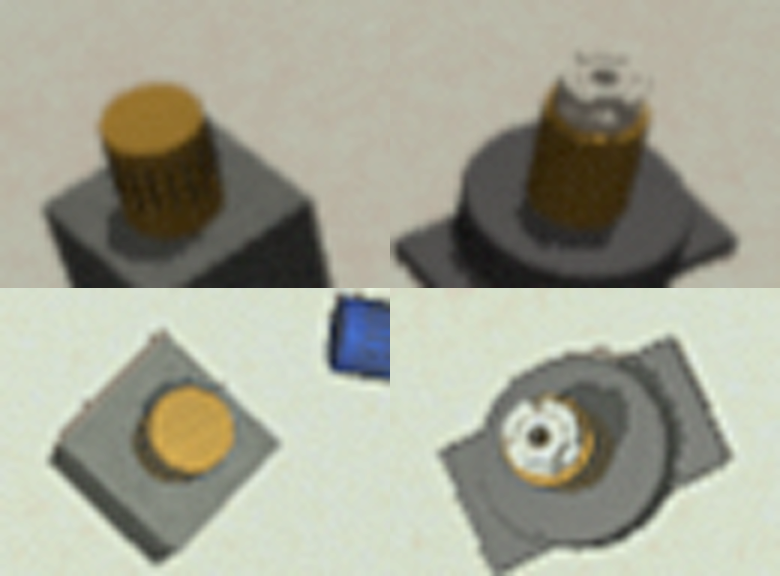

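```bash
cat >> h.py <<'E'
def ray(name,u,v):
    c=viewer.calibration(name); R=c['R'];t=c['t']
    d=R.T@np.array([(u-c['cx'])/c['fx'],(v-c['cy'])/c['fy'],1]); return -R.T@t, d/np.linalg.norm(d)
from scipy.spatial.transform import Rotation as Ro
def wray(pos,rot,u,v):
    c=viewer.calibration('wrist');H=c['hand_eye']
    x=(u-c['cx'])/c['fx'];y=(v-c['cy'])/c['fy'];th=np.hypot(x,y)
    d=np.array([np.sin(th)*x/max(th,1e-9),np.sin(th)*y/max(th,1e-9),np.cos(th)])
    M=Ro.from_rotvec(rot).as_matrix()
    return M@H[:3,3]+pos, M@H[:3,:3]@d
def tri(rays):
    A=np.zeros((3,3));b=np.zeros(3)
    for o,d in rays:
        P=np.eye(3)-np.outer(d,d);A+=P;b+=P@o
    X=np.linalg.solve(A,b);return X,[np.linalg.norm((np.eye(3)-np.outer(d,d))@(X-o)) for o,d in rays]
def pl(rd,z):
    o,d=rd; return o+d*(z-o[2])/d[2]
E
python3 - <<'E'
from h import *
a=cv2.imread('pics/scene0.png');b=cv2.imread('pics/top0.png')
for n,s,t in [('captop',(180.5,190),(367,235.7)),('mouth',(385.8,172.8),(195,252.8))]:
    print(n,tri([ray('scene',*s),ray('top',*t)]))
for n,s,t,z in [('buf',(283,183),(284,276),.026),('tube',(272,211),(293,228),.056),('dish',(316,283),(264,174),.02),('blue',(133,234),(399,220),.015)]:
    print(n,pl(ray('scene',*s),z),pl(ray('top',*t),z))
# rest top corners in top view, z=.05
for p in [(160,332-288),(280,443-288),(170,538-288),(62,445-288)]:
    print('rest',pl(ray('top',335+p[0]/6,212+p[1]/6),.05))
for p in [(440,455-288),(675,337-288),(732,455-288),(497,573-288)]:
    print('foot',pl(ray('top',170+(p[0]-390)/6,228+p[1]/6),.008))
s=r.state();print(Ro.from_rotvec(s['tool_rot']).as_matrix())
E
```

```text
captop (array([ 0.55202866, -0.19695418,  0.08599222]), [np.float64(0.0005743855067567463), np.float64(0.0005743855067568076)])
mouth (array([0.5669875 , 0.21133872, 0.08120316]), [np.float64(0.00053926650210734), np.float64(0.0005392665021072981)])
buf [0.5032222  0.01002466 0.026     ] [0.48775633 0.01121341 0.026     ]
tube [ 0.6089221  -0.02766865  0.056     ] [ 0.59883223 -0.02634215  0.056     ]
dish [0.75844056 0.02829924 0.02      ] [0.75729677 0.02842233 0.02      ]
blue [ 0.58631516 -0.30413553  0.015     ] [ 0.58944558 -0.30020859  0.015     ]
rest [ 0.59840626 -0.19822564  0.05      ]
rest [ 0.54621657 -0.23886446  0.05      ]
rest [ 0.51397816 -0.1875841   0.05      ]
rest [ 0.55741808 -0.15041145  0.05      ]
foot [0.57499575 0.27139037 0.008     ]
foot [0.61184568 0.16753874 0.008     ]
foot [0.55830425 0.14846702 0.008     ]
foot [0.52235342 0.25142785 0.008     ]
[[-9.71862867e-01  2.35547162e-01 -3.21104683e-04]
 [ 2.35547359e-01  9.71862460e-01 -8.94691355e-04]
 [ 1.01327578e-04 -9.45152665e-04 -9.99999548e-01]]
```

Emit:
{"name": "step_arm", "arguments": {"rows": [-0.98, -0.05, 0, 0, 0, 0.6, 1, -0.98, -0.05, 0, 0, 0, 0.6, 1, -0.98, -0.05, 0, 0, 0, 0.6, 1, -0.98, -0.05, 0, 0, 0, 0.6, 1, -0.98, -0.05, 0, 0, 0, 0.6, 1, -0.98, -0.05, 0, 0, 0, 0.6, 1, -0.98, -0.05, 0, 0, 0, 0.6, 1, -0.98, -0.05, 0, 0, 0, 0.6, 1, -0.98, -0.05, 0, 0, 0, 0.6, 1, -0.98, -0.05, 0, 0, 0, 0.6, 1, -0.98, -0.05, 0, 0, 0, 0.6, 1, -0.98, -0.05, 0, 0, 0, 0.6, 1]}}

```text
time: 1.1
tool_pos: [0.5188, 0.3332, 0.3035]
tool_rot: [-1.499, -2.761, 0.0]
wrist_force: [0.2, 0.6, 1.0]
opening: 1.0
```

Emit:
{"name": "step_arm", "arguments": {"rows": [-0.98, -0.05, 0, 0, 0, 0.6, 1, -0.98, -0.05, 0, 0, 0, 0.6, 1, -0.6, -0.05, 0, 0, 0, 0.3, 1, 0, 0, 0, 0, 0, 0, 1, 0, 0, 0, 0, 0, 0, 1]}}

```text
time: 1.52
tool_pos: [0.5643, 0.2422, 0.3036]
tool_rot: [-1.71, -2.635, 0.001]
wrist_force: [0.8, 0.2, -0.1]
opening: 0.998
```

Run:
```python
from h import *
s=r.state();print(s['tool_pos'],s['tool_rot'],s['qpos'])
np.savez('pics/w1s',p=s['tool_pos'],q=s['tool_rot'])
save('wrist','w1')
```

```text
[0.56425275 0.24216911 0.30357025] [-1.70961018e+00 -2.63499335e+00  6.45984783e-04] [ 2.97824719e-01  4.75706296e-01  1.58719843e+00  2.05040570e-04
  1.07937604e+00 -1.21991925e-01]
```

View pics/w1.png

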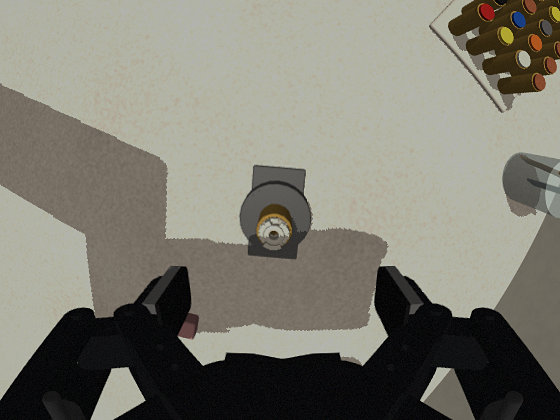

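The wrist view shows the bottle mouth at (274,235). I'll go lower and further along for a second view.

Emit:
{"name": "step_arm", "arguments": {"rows": [-0.3, 0, 0.8, 0, 0, 0, 1, -0.4, 0, 0.8, 0, 0, 0, 1, -0.3, 0, 0.4, 0, 0, 0, 1, 0, 0, 0, 0, 0, 0, 1, 0, 0, 0, 0, 0, 0, 1]}}

```text
time: 1.98
tool_pos: [0.5799, 0.2078, 0.2236]
tool_rot: [-1.705, -2.637, 0.001]
wrist_force: [-0.2, 1.1, 0.5]
opening: 1.002
```

Run:
```python
from h import *
s=r.state();print(s['tool_pos'],s['tool_rot'],s['qpos'])
np.savez('pics/w2s',p=s['tool_pos'],q=s['tool_rot'])
im,d=save('wrist','w2')
im1=cv2.imread('pics/w1.png');im2=cv2.imread('pics/w2.png')
def z(im,x,y,w,h,k): return cv2.resize(im[y:y+h,x:x+w],None,fx=k,fy=k,interpolation=cv2.INTER_CUBIC)
cv2.imwrite('pics/w1z.png',np.hstack([z(im1,234,195,80,80,5),cv2.resize(im2,(400,300)).repeat(1,0)[:400] if 0 else cv2.copyMakeBorder(cv2.resize(im2,(400,300)),0,100,0,0,cv2.BORDER_CONSTANT)]))
```

```text
[0.5798938  0.20781549 0.22363481] [-1.70546846e+00 -2.63700027e+00  1.29110028e-03] [ 2.36846562e-01  5.65382734e-01  1.66511183e+00  3.35757517e-04
  9.12484719e-01 -1.85987259e-01]
```

View pics/w1z.png

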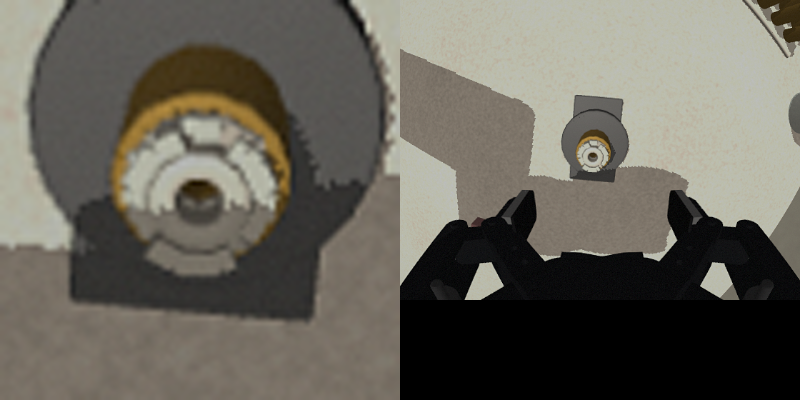

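View pics/w2.png

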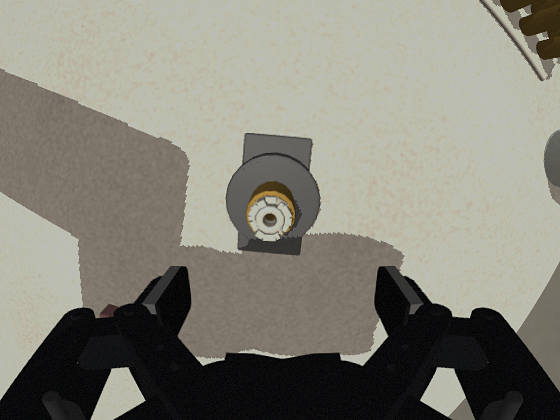

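Run:
```python
from h import *
im2=cv2.imread('pics/w2.png')
def z(im,x,y,w,h,k): return cv2.resize(im[y:y+h,x:x+w],None,fx=k,fy=k,interpolation=cv2.INTER_CUBIC)
o=z(im2,235,180,70,70,8);cv2.imwrite('pics/w2z.png',o)
```

```text
(no output)
```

View pics/w2z.png

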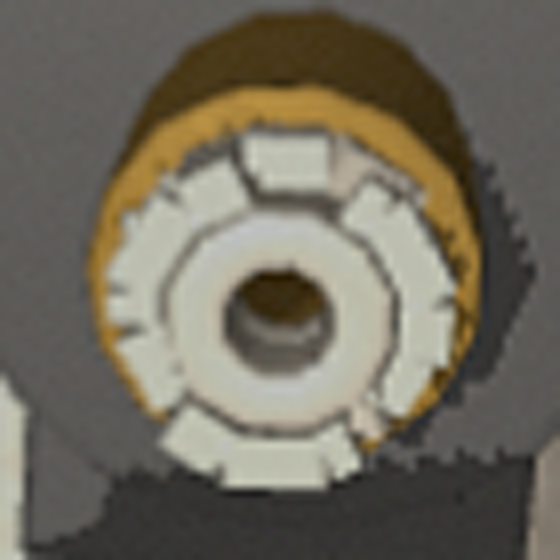

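Run:
```python
from h import *
a=np.load('pics/w1s.npz');b=np.load('pics/w2s.npz')
r1=wray(a['p'],a['q'],273.6,235.0); r2=wray(b['p'],b['q'],235+277.5/8-.5,180+322.5/8-.5)
rs=ray('scene',385.8,172.8);rt=ray('top',195,252.8)
print(tri([r1,r2]),tri([r1,r2,rs]),tri([r1,r2,rs,rt]))
for x in (r1,r2,rs,rt): print(pl(x,.085),pl(x,.081))
```

```text
(array([0.56783193, 0.21205863, 0.08658885]), [np.float64(0.00018502180300157965), np.float64(0.0001850218030015835)]) (array([0.56815557, 0.21054804, 0.08205989]), [np.float64(0.0003678070247906693), np.float64(0.00016449437567080737), np.float64(0.0003654604122680013)]) (array([0.56781015, 0.21087791, 0.08216232]), [np.float64(0.0006561798189548872), np.float64(0.00027706710709997226), np.float64(0.0005694752537394945), np.float64(0.001109516090384191)])
[0.56814929 0.21167175 0.085     ] [0.56859355 0.21039074 0.081     ]
[0.56781385 0.21149452 0.085     ] [0.56812481 0.2103792  0.081     ]
[0.57093582 0.20867558 0.085     ] [0.56677769 0.2108729  0.081     ]
[0.56663293 0.21100498 0.085     ] [0.56717043 0.21191973 0.081     ]
```

Run:
```python
from h import *
s=r.state();M=Ro.from_rotvec(s['tool_rot']).as_matrix();print(M.round(4));print(M.T@np.array([-0.016,-0.409,0.005])/.04)
```

```text
[[-4.105e-01  9.119e-01  6.000e-04]
 [ 9.119e-01  4.105e-01  4.000e-04]
 [ 1.000e-04  7.000e-04 -1.000e+00]]
[-9.15949016 -4.56215057 -0.12950759]
```

Emit:
{"name": "step_arm", "arguments": {"rows": [-0.8, -0.4, -0.12, 0, 0, 0, 1, -0.8, -0.4, 0, 0, 0, 0, 1, -0.8, -0.4, 0, 0, 0, 0, 1, -0.8, -0.4, 0, 0, 0, 0, 1, -0.8, -0.4, 0, 0, 0, 0, 1, -0.8, -0.4, 0, 0, 0, 0, 1, -0.8, -0.4, 0, 0, 0, 0, 1, -0.8, -0.4, 0, 0, 0, 0, 1, -0.8, -0.4, 0, 0, 0, 0, 1, -0.8, -0.4, 0, 0, 0, 0, 1, -0.8, -0.4, 0, 0, 0, 0, 1, -0.3, -0.15, 0, 0, 0, 0, 1]}}

```text
time: 3.03
tool_pos: [0.5638, -0.2026, 0.2307]
tool_rot: [1.706, 2.633, 0.0]
wrist_force: [-0.7, -0.4, -0.1]
opening: 1.0
```

Emit:
{"name": "step_arm", "arguments": {"rows": [0, 0, 0, 0, 0, 0, 1, 0, 0, 0, 0, 0, 0, 1]}}

```text
time: 3.2
tool_pos: [0.5636, -0.1991, 0.2298]
tool_rot: [1.707, 2.636, 0.001]
wrist_force: [-0.6, 1.1, 0.1]
opening: 0.996
```

Run:
```python
from h import *
s=r.state();print(s['tool_pos'],s['tool_rot'],s['qpos'])
np.savez('pics/w3s',p=s['tool_pos'],q=s['tool_rot'])
im,d=save('wrist','w3')
```

```text
[ 0.56357202 -0.19907344  0.22975422] [1.70664276e+00 2.63596942e+00 8.01413921e-04] [-4.50138050e-01  5.34206366e-01  1.70788037e+00  4.29304463e-04
  8.98077936e-01 -8.72048980e-01]
```

View pics/w3.png

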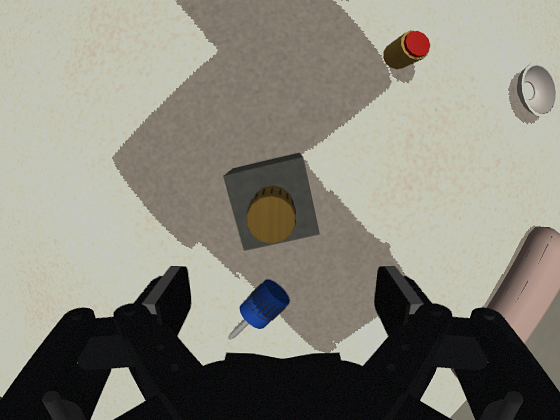

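```bash
cat >> h.py <<'E'
def captop(fn,box):
    im=cv2.imread(fn);x,y,w,h=box;c=im[y:y+h,x:x+w];hsv=cv2.cvtColor(c,cv2.COLOR_BGR2HSV)
    m=cv2.inRange(hsv,(12,120,75),(32,255,255))
    m=cv2.morphologyEx(m,cv2.MORPH_OPEN,np.ones((5,5)));m=cv2.morphologyEx(m,cv2.MORPH_CLOSE,np.ones((5,5)))
    cs,_=cv2.findContours(m,cv2.RETR_EXTERNAL,cv2.CHAIN_APPROX_NONE);k=max(cs,key=cv2.contourArea)
    e=cv2.fitEllipse(k);cv2.ellipse(c,e,(0,0,255),1);cv2.imwrite(fn[:-4]+'_e.png',cv2.resize(c,None,fx=5,fy=5,interpolation=cv2.INTER_CUBIC))
    return e[0][0]+x,e[0][1]+y,e[1]
E
python3 - <<'E'
from h import *
e=captop('pics/w3.png',(225,165,100,100));print(e)
a=np.load('pics/w3s.npz');q=wray(a['p'],a['q'],e[0],e[1]);print(pl(q,.09),pl(q,.086))
print(tri([q,ray('scene',180.5,190),ray('top',367,235.7)]))
E
```

```text
(270.5381851196289, 219.13123321533203, (46.23359680175781, 47.75943374633789))
[ 0.55261621 -0.19491216  0.09      ] [ 0.55294969 -0.19601373  0.086     ]
(array([ 0.55244917, -0.19658488,  0.08623449]), [np.float64(0.0007865502981049648), np.float64(0.0008806669043291954), np.float64(0.0005317749576718682)])
```

View pics/w3_e.png

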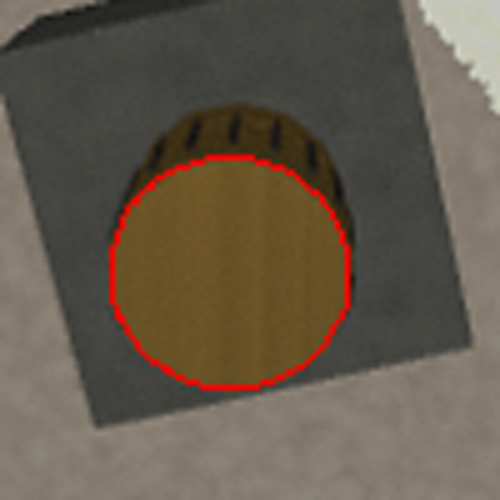

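Emit:
{"name": "step_arm", "arguments": {"rows": [0.2, -0.2, 0.5, 0, 0, 0, 1, 0, 0, 0.5, 0, 0, 0, 1, 0, 0, 0, 0, 0, 0, 1, 0, 0, 0, 0, 0, 0, 1]}}

```text
time: 3.58
tool_pos: [0.553, -0.1941, 0.1888]
tool_rot: [-1.704, -2.638, -0.0]
wrist_force: [0.3, 0.4, 0.4]
opening: 1.002
```

Run:
```python
from h import *
s=r.state();print(s['tool_pos'],s['tool_rot'],s['qpos'])
np.savez('pics/w4s',p=s['tool_pos'],q=s['tool_rot'])
im,d=save('wrist','w4')
e=captop('pics/w4.png',(210,155,120,130));print(e)
a=np.load('pics/w3s.npz');q=wray(a['p'],a['q'],270.54,219.13)
b=np.load('pics/w4s.npz');q2=wray(b['p'],b['q'],e[0],e[1]);print(pl(q2,.09),tri([q,q2]))
M=Ro.from_rotvec(s['tool_rot']).as_matrix();print(M.T@(pl(q2,.09)-s['tool_pos']))
```

```text
[ 0.55302578 -0.19414454  0.18880053] [-1.70387896e+00 -2.63806762e+00 -9.82284821e-05] [-4.50353811e-01  5.74126275e-01  1.77031012e+00  2.77780434e-04
  7.98254456e-01 -8.74395156e-01]
(282.1528854370117, 254.0695571899414, (53.039276123046875, 57.472816467285156))
[ 0.55249294 -0.19461641  0.09      ] (array([ 0.55285511, -0.19554152,  0.08758324]), [np.float64(4.9866717175164755e-05), np.float64(4.986671717522967e-05)])
[-0.0003068  -0.00062522  0.09880064]
```

View pics/w4.png

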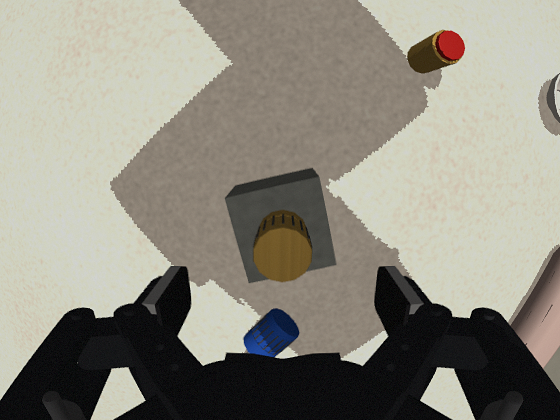

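View pics/w4_e.png

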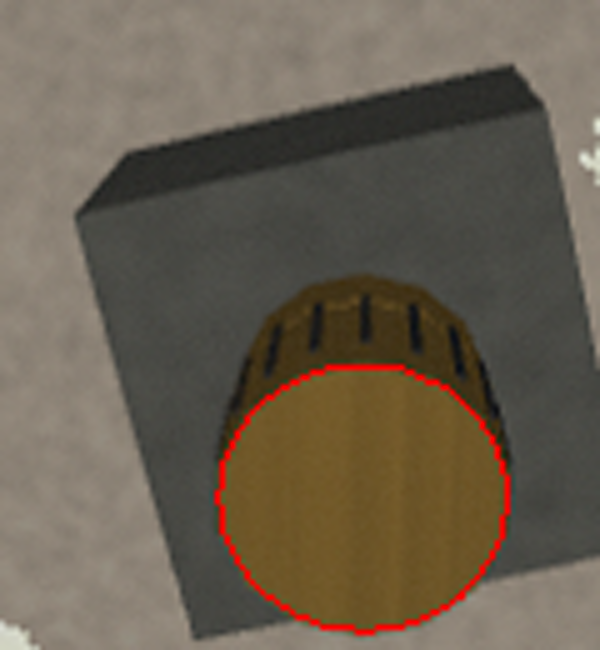

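Emit:
{"name": "step_arm", "arguments": {"rows": [-0.01, -0.015, 0.5, 0, 0, 0, 1, 0, 0, 0.5, 0, 0, 0, 1, 0, 0, 0.42, 0, 0, 0, 1, 0, 0, 0, 0, 0, 0, 1, 0, 0, 0, 0, 0, 0, 1, 0, 0, 0, 0, 0, 0, 0, 0, 0, 0, 0, 0, 0, -1, 0, 0, 0, 0, 0, 0, -1, 0, 0, 0, 0, 0, 0, -1, 0, 0, 0, 0, 0, 0, -1, 0, 0, 0, 0, 0, 0, -1, 0, 0, 0, 0, 0, 0, -1], "squeeze": 40}}

```text
time: 4.63
tool_pos: [0.5525, -0.1964, 0.1328]
tool_rot: [1.706, 2.636, 0.0]
wrist_force: [-0.9, 0.9, 6.4]
opening: 0.392
```

Run:
```python
from h import *
s=r.state();print(s)
np.savez('pics/w5s',p=s['tool_pos'],q=s['tool_rot'])
im,d=save('wrist','w5')
```

```text
{'time': 4.6333, 'qpos': array([-4.54240464e-01,  6.55038425e-01,  1.80646502e+00,  1.86444054e-04,
        6.78921531e-01, -8.76271885e-01]), 'dq': array([ 0.00020118, -0.00137076,  0.0004191 ,  0.00182496,  0.00054338,
        0.00060742]), 'effort': array([-1.75061412e-01, -5.93880093e+01, -1.63759482e+01, -1.49221276e-02,
       -3.51373516e-01,  2.99416138e-05]), 'tool_pos': array([ 0.55247961, -0.19641292,  0.13278361]), 'tool_rot': array([1.70644791e+00, 2.63636975e+00, 4.02399370e-04]), 'wrist_force': array([-0.88975929,  0.88130688,  6.36538771]), 'torque': array([ 0.19776912,  0.21268961, -0.02832121]), 'opening': 0.3923510264659543}
```

View pics/w5.png

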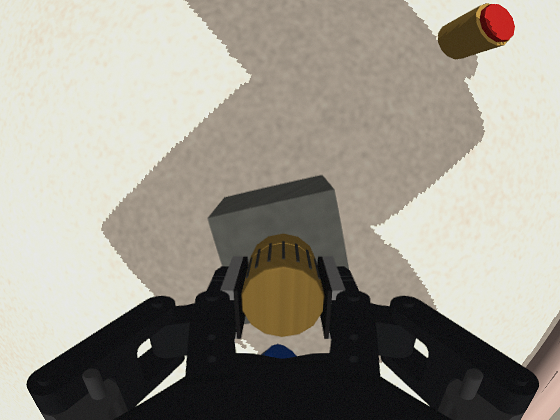

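Emit:
{"name": "step_arm", "arguments": {"rows": [0, 0, -0.2, 0, 0, 0, -1, 0, 0, -0.4, 0, 0, 0, -1, 0, 0, -0.5, 0, 0, 0, -1, 0, 0, -0.5, 0, 0, 0, -1, 0, 0, -0.5, 0, 0, 0, -1, 0, 0, -0.4, 0, 0, 0, -1, 0, 0, 0, 0, 0, 0, -1, 0, 0, 0, 0, 0, 0, -1, 0, 0, 0, 0, 0, 0, -1]}}

```text
time: 5.43
tool_pos: [0.5519, -0.1962, 0.2312]
tool_rot: [-1.707, -2.636, 0.0]
wrist_force: [-0.4, -0.5, -0.8]
opening: 0.387
```

Run:
```python
from h import *
s=r.state();print(s)
np.savez('pics/w6s',p=s['tool_pos'],q=s['tool_rot'])
im,d=save('wrist','w6');save('scene','s6');save('top','t6')
a=cv2.imread('pics/w6.png');b=cv2.imread('pics/s6.png')[130:250,120:260];b=cv2.resize(b,None,fx=3,fy=3,interpolation=cv2.INTER_CUBIC)
o=np.zeros((420,800,3),np.uint8);o[:,:380]=a[:,90:470];o[:360,380:]=b;cv2.imwrite('pics/c6.png',o)
```

```text
{'time': 5.4333, 'qpos': array([-4.54267142e-01,  5.17889060e-01,  1.73552388e+00,  1.38791016e-04,
        8.89181163e-01, -8.76247977e-01]), 'dq': array([ 0.00095311,  0.01435   ,  0.00443752,  0.00042671,  0.00086963,
       -0.00114209]), 'effort': array([ 3.85617313e-02, -6.15680695e+01, -2.29829693e+01,  6.54372670e-04,
        2.00863648e-02,  1.45785443e-04]), 'tool_pos': array([ 0.55192555, -0.19616154,  0.23123911]), 'tool_rot': array([-1.70651379e+00, -2.63649161e+00,  2.05186417e-05]), 'wrist_force': array([-0.40936751, -0.54521764, -0.80682906]), 'torque': array([ 0.01550043,  0.01554704, -0.01673519]), 'opening': 0.38675423069820664}
```

View pics/c6.png

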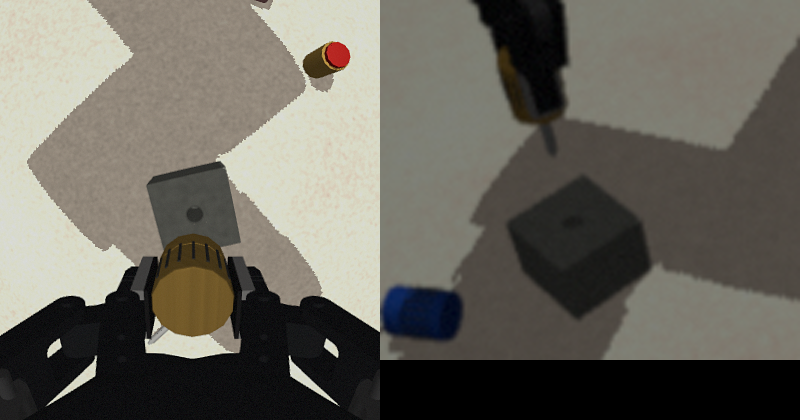

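Run:
```python
from h import *
for w in ('w5','w6'):
    e=captop('pics/%s.png'%w,(235,225,100,120));print(e)
    b=np.load('pics/%ss.npz'%w);q=wray(b['p'],b['q'],e[0],e[1])
    M=Ro.from_rotvec(b['q']).as_matrix();o=M.T@(q[0]-b['p']);d=M.T@q[1];print(o+d*(.0428-o[2])/d[2])
# hole in w6
im=cv2.imread('pics/w6.png');c=im[185:245,250:320];cv2.imwrite('pics/w6h.png',cv2.resize(c,None,fx=8,fy=8,interpolation=cv2.INTER_CUBIC))
for (x,z) in ((0.5525,0),):
    pass
b=np.load('pics/w6s.npz');M=Ro.from_rotvec(b['q']).as_matrix();print(M.T@(np.array([.5525,-.1948,.09])-np.array([.5525,-.1964,.1328])))
```

```text
(281.62658309936523, 296.62366485595703, (77.3772964477539, 82.48280334472656))
[ 0.00403638 -0.00080087  0.0428    ]
(282.3133964538574, 300.58336639404297, (68.92201232910156, 80.80235290527344))
[ 0.00220216 -0.00052871  0.0428    ]
[0.00142382 0.00067907 0.04280084]
```

View pics/w6_e.png

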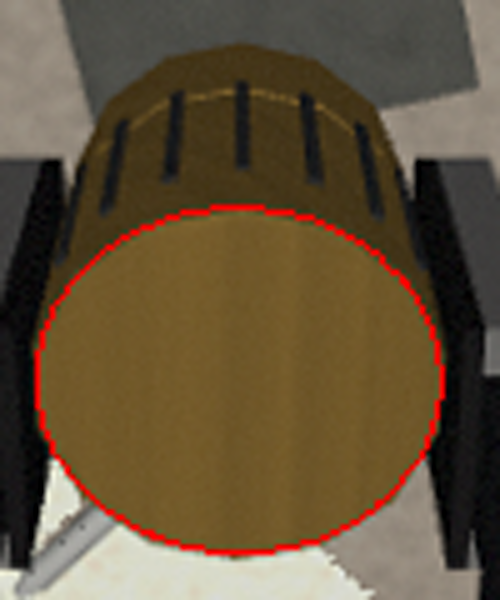

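View pics/w6h.png

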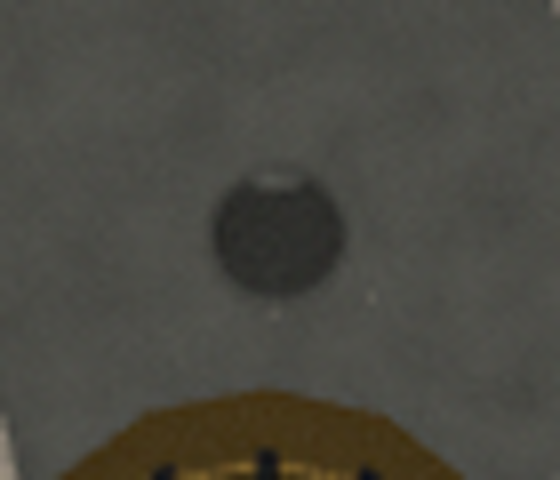

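Emit:
{"name": "step_arm", "arguments": {"rows": [0.8, 0.4, 0, 0, 0, 0, -1, 0.8, 0.4, 0, 0, 0, 0, -1, 0.8, 0.4, 0, 0, 0, 0, -1, 0.8, 0.4, 0, 0, 0, 0, -1, 0.8, 0.4, 0, 0, 0, 0, -1, 0.8, 0.4, 0, 0, 0, 0, -1, 0.8, 0.4, 0, 0, 0, 0, -1, 0.8, 0.4, 0, 0, 0, 0, -1, 0.8, 0.4, 0, 0, 0, 0, -1, 0.8, 0.4, 0, 0, 0, 0, -1, 0.8, 0.4, 0, 0, 0, 0, -1, 0.29, 0.15, 0, 0, 0, 0, -1]}}

```text
time: 6.58
tool_pos: [0.569, 0.2138, 0.2311]
tool_rot: [-1.703, -2.639, 0.0]
wrist_force: [0.0, -0.7, -0.9]
opening: 0.387
```

Emit:
{"name": "step_arm", "arguments": {"rows": [0, 0, 0, 0, 0, 0, -1, 0, 0, 0, 0, 0, 0, -1, 0, 0, 0, 0, 0, 0, -1, 0, 0, 0, 0, 0, 0, -1]}}

```text
time: 6.92
tool_pos: [0.5695, 0.2086, 0.2317]
tool_rot: [-1.709, -2.636, 0.001]
wrist_force: [0.1, -0.5, -0.2]
opening: 0.385
```

Run:
```python
from h import *
s=r.state();print(s['tool_pos'],s['tool_rot'],s['qpos'],s['wrist_force'])
np.savez('pics/w7s',p=s['tool_pos'],q=s['tool_rot'])
im,d=save('wrist','w7');save('scene','s7');save('top','t7')
a=cv2.imread('pics/w7.png');b=cv2.imread('pics/s7.png')[100:240,320:460];b=cv2.resize(b,None,fx=3,fy=3,interpolation=cv2.INTER_CUBIC)
o=np.zeros((420,800,3),np.uint8);o[:,:380]=a[:,90:470];o[:420,380:]=b;cv2.imwrite('pics/c7.png',np.clip(o*1.4,0,255))
M=Ro.from_rotvec(s['tool_rot']).as_matrix();print(M.T@(np.array([.568,.2116,.085])-s['tool_pos']))
```

```text
[0.56949575 0.20862238 0.23171313] [-1.70865241e+00 -2.63592312e+00  6.61267214e-04] [ 2.42292433e-01  5.43438439e-01  1.68270899e+00 -6.74491497e-05
  9.15972279e-01 -1.78220066e-01] [ 0.11899414 -0.52301408 -0.18339946]
[ 3.32283911e-03 -7.22567718e-05  1.46713324e-01][ WARN:0@4.044] global loadsave.cpp:1063 imwrite_ Unsupported depth image for selected encoder is fallbacked to CV_8U.
```

View pics/c7.png

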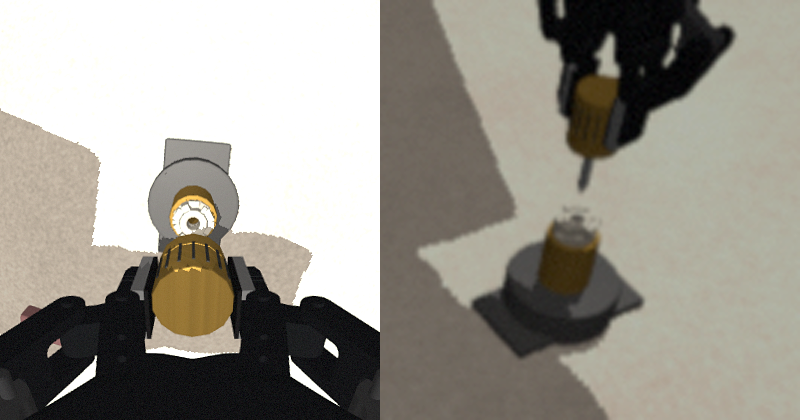

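Run:
```python
from h import *
e=captop('pics/w7.png',(235,235,100,110))
b=np.load('pics/w7s.npz');M=Ro.from_rotvec(b['q']).as_matrix()
q=wray(b['p'],b['q'],e[0],e[1]);o=M.T@(q[0]-b['p']);d=M.T@q[1];print(e,o+d*(.0428-o[2])/d[2])
def z(im,x,y,w,h,k): return cv2.resize(im[y:y+h,x:x+w],None,fx=k,fy=k,interpolation=cv2.INTER_CUBIC)
a=cv2.imread('pics/w7.png');s=cv2.imread('pics/s7.png');t=cv2.imread('pics/t7.png')
o=np.hstack([z(a,253,190,60,60,6),z(s,360,145,60,60,6)]);cv2.imwrite('pics/c7b.png',o)
cv2.imwrite('pics/c7t.png',z(t,165,220,80,60,8))
```

```text
(281.79724884033203, 291.34151458740234, (75.58275604248047, 98.2218017578125)) [ 0.00644237 -0.0007317   0.0428    ]
```

View pics/c7b.png

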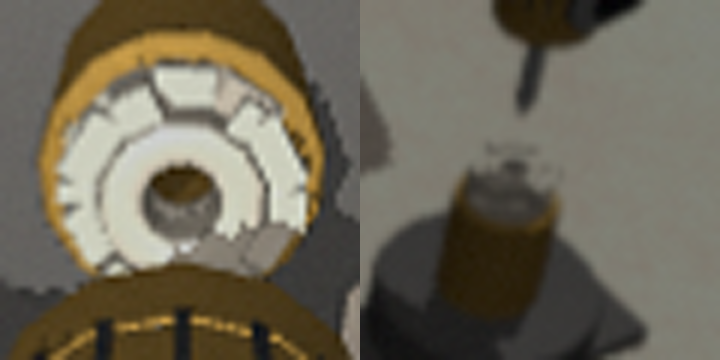

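View pics/c7t.png

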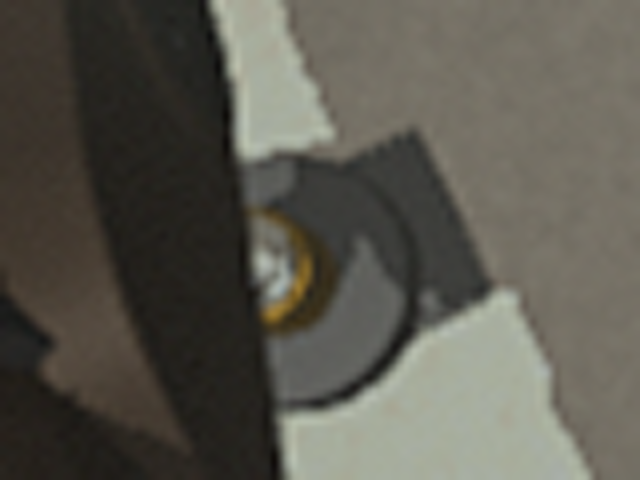

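Run:
```python
from h import *
b=np.load('pics/w7s.npz');M=Ro.from_rotvec(b['q']).as_matrix()
q=wray(b['p'],b['q'],282.9,222.9);X=pl(q,.085);print(X,M.T@(X-b['p']))
print('tri12,7',tri([wray(np.load('pics/w1s.npz')['p'],np.load('pics/w1s.npz')['q'],273.6,235.0),wray(np.load('pics/w2s.npz')['p'],np.load('pics/w2s.npz')['q'],269.2,219.8),q]))
c=viewer.calibration('scene')
def pr(X):
    x=c['R']@X+c['t'];return x[:2]/x[2]*c['fx']+[c['cx'],c['cy']]
m=np.array([.568,.2116,.085]);tip=b['p']+M@np.array([.0017,0,.1228]);print('tip',tip)
print(pr(m),pr(tip),pr(tip)-pr(m),'obs',386.8-385.4,162.9-172.4)
for dx,dy in((.001,0),(0,.001)): print(pr(tip+[dx,dy,0])-pr(tip))
```

```text
[0.56779313 0.211909   0.085     ] [ 3.68937411e-03 -1.34945046e-04  1.46713372e-01]
tri12,7 (array([0.56772511, 0.21224074, 0.08688356]), [np.float64(0.00021636219622763378), np.float64(0.00021187268033551486), np.float64(0.00023195500689585544)])
tip [0.56874044 0.21015234 0.10891322]
[386.70959602 171.66990141] [388.3290177  162.85918694] [ 1.61942168 -8.81071447] obs 1.400000000000034 -9.5
[0.17395606 0.32724367]
[ 0.49024544 -0.05717901]
```

Emit:
{"name": "step_arm", "arguments": {"rows": [0.045, 0, 0, 0, 0, 0, -1, 0, 0, 0, 0, 0, 0, -1, 0, 0, 0, 0, 0, 0, -1, 0, 0, 0, 0, 0, 0, -1]}}

```text
time: 7.4
tool_pos: [0.5687, 0.2115, 0.232]
tool_rot: [1.707, 2.637, 0.0]
wrist_force: [0.5, 1.2, -1.0]
opening: 0.386
```

Emit:
{"name": "step_arm", "arguments": {"rows": [0, 0, 0, 0, 0, 0, -1]}}

```text
time: 7.48
tool_pos: [0.5687, 0.2116, 0.2319]
tool_rot: [-1.707, -2.637, -0.0]
wrist_force: [0.7, 0.3, -1.2]
opening: 0.382
```

Emit:
{"name": "step_arm", "arguments": {"rows": [-0.03, 0, 0, 0, 0, 0, -1, 0, 0, 0, 0, 0, 0, -1, 0, 0, 0, 0, 0, 0, -1, 0, 0, 0, 0, 0, 0, -1]}}

```text
time: 7.82
tool_pos: [0.5692, 0.2104, 0.2319]
tool_rot: [-1.707, -2.637, -0.0]
wrist_force: [-0.4, -0.9, -0.8]
opening: 0.387
```

Run:
```python
from h import *
s=r.state();print(s['tool_pos'],s['tool_rot'],s['qpos'],s['wrist_force'])
np.savez('pics/w8s',p=s['tool_pos'],q=s['tool_rot'])
im,d=save('wrist','w8');save('scene','s8')
def z(im,x,y,w,h,k): return cv2.resize(im[y:y+h,x:x+w],None,fx=k,fy=k,interpolation=cv2.INTER_CUBIC)
a=cv2.imread('pics/w8.png');s=cv2.imread('pics/s8.png')
o=np.hstack([z(a,253,190,60,60,6),z(s,360,145,60,60,6)]);cv2.imwrite('pics/c8b.png',o)
cv2.imwrite('pics/c8c.png',z(a,230,220,105,130,4))
```

```text
[0.56917078 0.21044958 0.23190854] [-1.70709463e+00 -2.63726776e+00 -1.56554960e-04] [ 2.45317077e-01  5.43482642e-01  1.68196789e+00  1.22559652e-04
  9.16096531e-01 -1.76608949e-01] [-0.42479752 -0.92411006 -0.80488602]
```

View pics/c8b.png

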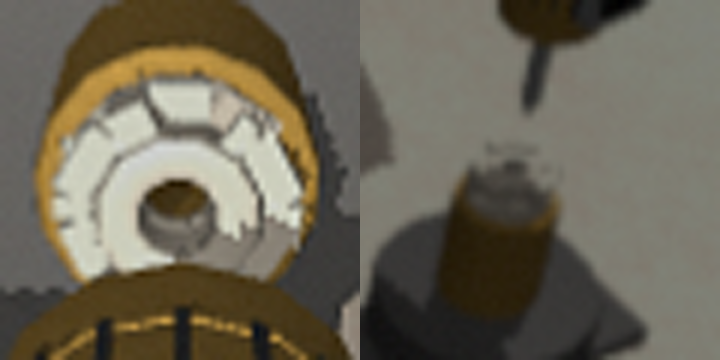

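View pics/c8c.png

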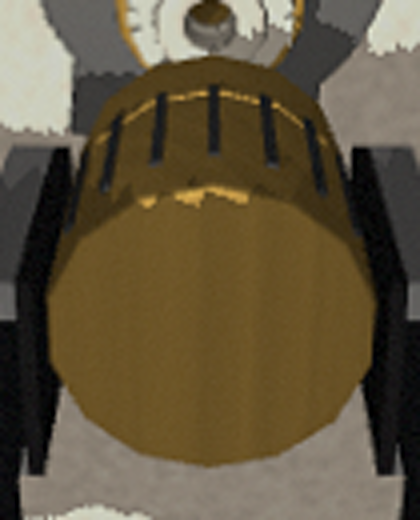

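Run:
```python
from h import *
b=np.load('pics/w8s.npz');M=Ro.from_rotvec(b['q']).as_matrix()
q=wray(b['p'],b['q'],282.4,225.6);X=pl(q,.085);print(X,M.T@(X-b['p']))
q=wray(b['p'],b['q'],282.6,301.9);o=M.T@(q[0]-b['p']);d=M.T@q[1];print(o+d*(.0428-o[2])/d[2])
c=viewer.calibration('scene')
def pr(X):
    x=c['R']@X+c['t'];return x[:2]/x[2]*c['fx']+[c['cx'],c['cy']]
m=np.array([.568,.2116,.085]);print(pr(m+[0,0,.024])-pr(m),'obs',387.4-385.4,162.6-172.4)
```

```text
[0.56805258 0.21178503 0.085     ] [ 0.00166334 -0.00048247  0.14690866]
[ 0.00158522 -0.00041368  0.0428    ]
[ 2.20820935 -9.16922766] obs 2.0 -9.800000000000011
```

Emit:
{"name": "step_arm", "arguments": {"rows": [0, 0, 0.2, 0, 0, 0, -1, 0, 0, 0.25, 0, 0, 0, -1, 0, 0, 0.15, 0, 0, 0, -1, 0, 0, 0, 0, 0, 0, -1, 0, 0, 0, 0, 0, 0, -1, 0, 0, 0, 0, 0, 0, -1]}}

```text
time: 8.42
tool_pos: [0.5692, 0.2105, 0.2078]
tool_rot: [-1.707, -2.637, 0.0]
wrist_force: [0.6, -0.3, -0.9]
opening: 0.385
```

Emit:
{"name": "step_arm", "arguments": {"rows": [0, 0, 0.1, 0, 0, 0, -1, 0, 0, 0.1, 0, 0, 0, -1, 0, 0, 0, 0, 0, 0, -1]}}

```text
time: 8.67
tool_pos: [0.5689, 0.2104, 0.1992]
tool_rot: [-1.707, -2.637, 0.001]
wrist_force: [-0.5, -0.1, -0.7]
opening: 0.384
```

Emit:
{"name": "step_arm", "arguments": {"rows": [0, 0, 0.1, 0, 0, 0, -1, 0, 0, 0.1, 0, 0, 0, -1, 0, 0, 0, 0, 0, 0, -1]}}

```text
time: 8.92
tool_pos: [0.5689, 0.2104, 0.191]
tool_rot: [-1.707, -2.637, 0.001]
wrist_force: [-0.0, -0.0, -1.0]
opening: 0.383
```

Emit:
{"name": "step_arm", "arguments": {"rows": [0, 0, 0.1, 0, 0, 0, -1, 0, 0, 0.1, 0, 0, 0, -1, 0, 0, 0.1, 0, 0, 0, -1, 0, 0, 0, 0, 0, 0, -1]}}

```text
time: 9.25
tool_pos: [0.5689, 0.2104, 0.1789]
tool_rot: [-1.707, -2.637, 0.001]
wrist_force: [0.4, 0.4, -0.9]
opening: 0.386
```

Emit:
{"name": "step_arm", "arguments": {"rows": [0, 0, 0.1, 0, 0, 0, -1, 0, 0, 0.05, 0, 0, 0, -1, 0, 0, 0, 0, 0, 0, -1]}}

```text
time: 9.5
tool_pos: [0.569, 0.2104, 0.1734]
tool_rot: [-1.707, -2.637, 0.001]
wrist_force: [-0.3, -0.0, -1.6]
opening: 0.386
```

Emit:
{"name": "step_arm", "arguments": {"rows": [0, 0, 0.05, 0, 0, 0, -1, 0, 0, 0.05, 0, 0, 0, -1, 0, 0, 0, 0, 0, 0, -1]}}

```text
time: 9.75
tool_pos: [0.5691, 0.2105, 0.1696]
tool_rot: [-1.707, -2.637, 0.0]
wrist_force: [-0.2, -0.3, -0.8]
opening: 0.386
```

Emit:
{"name": "step_arm", "arguments": {"rows": [0, 0, 0.05, 0, 0, 0, -1, 0, 0, 0, 0, 0, 0, -1, 0, 0, 0, 0, 0, 0, -1]}}

```text
time: 10.0
tool_pos: [0.5692, 0.2105, 0.1679]
tool_rot: [-1.707, -2.637, -0.0]
wrist_force: [-0.2, 1.0, -1.0]
opening: 0.392
```

Emit:
{"name": "step_arm", "arguments": {"rows": [0, 0, 0.04, 0, 0, 0, -1, 0, 0, 0, 0, 0, 0, -1, 0, 0, 0, 0, 0, 0, -1]}}

```text
time: 10.25
tool_pos: [0.5691, 0.2105, 0.1662]
tool_rot: [-1.707, -2.637, 0.0]
wrist_force: [-0.7, 0.2, -1.4]
opening: 0.383
```

Emit:
{"name": "step_arm", "arguments": {"rows": [0, 0, 0.04, 0, 0, 0, -1, 0, 0, 0, 0, 0, 0, -1, 0, 0, 0, 0, 0, 0, -1]}}

```text
time: 10.5
tool_pos: [0.5691, 0.2105, 0.1646]
tool_rot: [-1.707, -2.637, 0.0]
wrist_force: [-1.0, 1.3, -0.7]
opening: 0.381
```

Emit:
{"name": "step_arm", "arguments": {"rows": [0, 0, 0.05, 0, 0, 0, -1, 0, 0, 0, 0, 0, 0, -1, 0, 0, 0, 0, 0, 0, -1]}}

```text
time: 10.75
tool_pos: [0.5691, 0.2105, 0.1625]
tool_rot: [-1.707, -2.637, 0.0]
wrist_force: [-1.1, 1.0, -1.0]
opening: 0.387
```

Emit:
{"name": "step_arm", "arguments": {"rows": [0, 0, 0.05, 0, 0, 0, -1, 0, 0, 0, 0, 0, 0, -1, 0, 0, 0, 0, 0, 0, -1]}}

```text
time: 11.0
tool_pos: [0.5691, 0.2105, 0.1608]
tool_rot: [-1.707, -2.637, -0.0]
wrist_force: [-2.7, 1.8, 1.4]
opening: 0.39
```

Run:
```python
from h import *
s=r.state();print(s['tool_pos'],s['torque'],s['wrist_force'],s['qpos'])
save('wrist','w9');save('scene','s9')
def z(im,x,y,w,h,k): return cv2.resize(im[y:y+h,x:x+w],None,fx=k,fy=k,interpolation=cv2.INTER_CUBIC)
a=cv2.imread('pics/w9.png');s=cv2.imread('pics/s9.png')
o=np.hstack([z(a,220,160,130,130,3),z(s,345,125,65,65,6)]);cv2.imwrite('pics/c9b.png',o)
```

```text
[0.56912555 0.21052585 0.16077619] [ 0.21226878  0.3797493  -0.06027644] [-2.72228019  1.81759904  1.36295618] [ 2.45439560e-01  6.35901088e-01  1.73710887e+00  2.27218329e-04
  7.68513836e-01 -1.76614744e-01]
```

View pics/c9b.png

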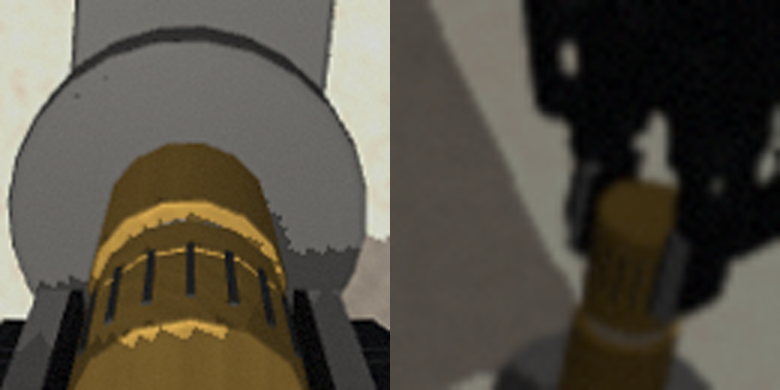

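Emit:
{"name": "step_arm", "arguments": {"rows": [0, 0, 0.04, 0, 0, 0, -1, 0, 0, 0, 0, 0, 0, -1, 0, 0, 0, 0, 0, 0, -1]}}

```text
time: 11.35
tool_pos: [0.5692, 0.2105, 0.1605]
tool_rot: [1.707, 2.637, 0.001]
wrist_force: [-7.4, -0.3, 16.3]
opening: 0.38
```

Emit:
{"name": "step_arm", "arguments": {"rows": [0, -0.01, 0, 0, 0, 0, -1, -0.001, -0.004, 0, 0, 0, 1, -1, -0.001, -0.004, 0, 0, 0, 1, -1, 0, 0, 0, 0, 0, 0, -1]}}

```text
time: 11.68
tool_pos: [0.569, 0.2102, 0.1605]
tool_rot: [1.98, 2.437, 0.003]
wrist_force: [-3.2, 1.3, 14.0]
opening: 0.383
```

Emit:
{"name": "step_arm", "arguments": {"rows": [-0.001, -0.004, 0, 0, 0, 1, -1, -0.001, -0.004, 0, 0, 0, 1, -1, -0.001, -0.004, 0, 0, 0, 1, -1, 0, 0, 0, 0, 0, 0, -1]}}

```text
time: 12.02
tool_pos: [0.5687, 0.2101, 0.1601]
tool_rot: [2.338, 2.097, 0.004]
wrist_force: [-0.9, 1.1, 8.6]
opening: 0.382
```

```bash
cat >> h.py <<'E'
def st():
    s=r.state();M=Ro.from_rotvec(s['tool_rot']).as_matrix();print('t%.2f'%s['time'],s['tool_pos'].round(4),'yaw',np.degrees(np.arctan2(M[1,0],M[0,0])).round(1),'F',s['wrist_force'].round(1),'T',s['torque'].round(2),'j6',s['qpos'][5].round(2),'Ftool',(M.T@s['wrist_force']).round(1))
E
python3 -c "
from h import *
st()"
```

```text
t12.02 [0.5687 0.2101 0.1601] yaw 83.8 F [-0.9  1.1  8.6] T [ 0.35  0.29 -0.06] j6 0.35 Ftool [ 1.  -1.  -8.6]
```

Emit:
{"name": "step_arm", "arguments": {"rows": [-0.001, -0.004, 0.01, 0, 0, 1, -1, -0.001, -0.004, 0.01, 0, 0, 1, -1, -0.001, -0.004, 0.01, 0, 0, 1, -1, 0, 0, 0, 0, 0, 0, -1]}}

```text
time: 12.35
tool_pos: [0.5682, 0.2102, 0.1585]
tool_rot: [2.636, 1.708, 0.004]
wrist_force: [0.2, 3.9, 5.2]
opening: 0.388
```

```bash
python3 -c "
from h import *
st()"
```

```text
t12.35 [0.5682 0.2102 0.1585] yaw 65.9 F [0.2 3.9 5.2] T [ 0.67 -0.01 -0.04] j6 0.67 Ftool [ 3.6 -1.4 -5.2]
```

Emit:
{"name": "step_arm", "arguments": {"rows": [0.009, -0.004, 0.02, 0, 0, 1, -1, -0.001, -0.004, 0.02, 0, 0, 1, -1, -0.001, -0.004, 0.02, 0, 0, 1, -1, 0, 0, 0, 0, 0, 0, -1]}}

```text
time: 12.68
tool_pos: [0.5681, 0.2106, 0.1567]
tool_rot: [2.869, 1.278, 0.005]
wrist_force: [-0.7, 0.6, 10.8]
opening: 0.388
```

```bash
python3 -c "
from h import *
st()"
```

```text
t12.68 [0.5681 0.2106 0.1567] yaw 48.0 F [-0.7  0.6 10.8] T [ 0.34  0.1  -0.12] j6 0.98 Ftool [ -0.   -0.9 -10.8]
```

Emit:
{"name": "step_arm", "arguments": {"rows": [-0.001, -0.004, 0.01, 0, 0, 1, -1, -0.001, -0.004, 0.01, 0, 0, 1, -1, 0, 0, 0, 0, 0, 0, -1]}}

```text
time: 12.93
tool_pos: [0.5678, 0.2108, 0.1564]
tool_rot: [2.986, 0.973, 0.005]
wrist_force: [-1.3, 0.9, 16.8]
opening: 0.39
```

```bash
python3 -c "
from h import *
st()"
```

```text
t12.93 [0.5678 0.2108 0.1564] yaw 36.1 F [-1.3  0.9 16.8] T [0.23 0.37 0.38] j6 1.19 Ftool [ -0.5  -1.5 -16.8]
```

Emit:
{"name": "step_arm", "arguments": {"rows": [-0.001, -0.004, 0, 0, 0, 1, -1, 0, 0, 0, 0, 0, 0, -1]}}

```text
time: 13.1
tool_pos: [0.5676, 0.2107, 0.1561]
tool_rot: [3.033, 0.816, 0.005]
wrist_force: [-1.4, 0.4, 14.0]
opening: 0.385
```

```bash
python3 -c "
from h import *
st()
save('wrist','w10');save('scene','s10')
def z(im,x,y,w,h,k): return cv2.resize(im[y:y+h,x:x+w],None,fx=k,fy=k,interpolation=cv2.INTER_CUBIC)
a=cv2.imread('pics/w10.png');s=cv2.imread('pics/s10.png')
cv2.imwrite('pics/c10.png',np.hstack([z(a,220,160,130,130,3),z(s,345,125,65,65,6)]))"
```

```text
t13.10 [0.5676 0.2107 0.1561] yaw 30.1 F [-1.4  0.4 14. ] T [0.07 0.3  0.39] j6 1.29 Ftool [ -1.  -1. -14.]
```

View pics/c10.png

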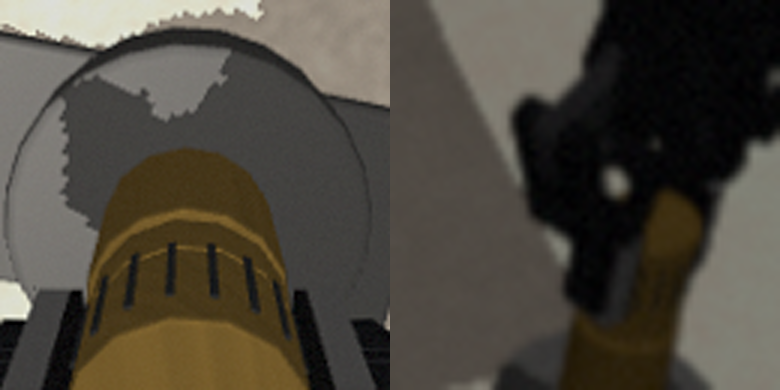

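Emit:
{"name": "step_arm", "arguments": {"rows": [0, 0, -0.02, 0, 0, 0, -1, 0, 0, 0, 0, 0, 0, -1, 0, 0, 0, 0, 0, 0, 0, 0, 0, 0, 0, 0, 0, 0.4, 0, 0, 0, 0, 0, 0, 1, 0, 0, 0, 0, 0, 0, 1, 0, 0, 0, 0, 0, 0, 1, 0, 0, 0, 0, 0, 0, 1, 0, 0, -0.3, 0, 0, 0, 1, 0, 0, -0.7, 0, 0, 0, 1, 0, 0, -0.8, 0, 0, 0, 1, 0, 0, -0.8, 0, 0, 0, 1]}}

```text
time: 14.2
tool_pos: [0.5666, 0.2106, 0.2613]
tool_rot: [-3.033, -0.818, 0.001]
wrist_force: [-0.4, 0.7, -0.4]
opening: 1.002
```

Emit:
{"name": "step_arm", "arguments": {"rows": [0.5, 0, -0.6, 0, 0, 0, 1, 0.5, 0, -0.5, 0, 0, 0, 1, 0, 0, 0, 0, 0, 0, 1, 0, 0, 0, 0, 0, 0, 1, 0, 0, 0, 0, 0, 0, 1]}}

```text
time: 14.62
tool_pos: [0.6006, 0.2306, 0.303]
tool_rot: [-3.033, -0.818, 0.002]
wrist_force: [0.5, 0.9, -0.7]
opening: 0.999
```

```bash
python3 -c "
from h import *
st();s=r.state()
np.savez('pics/w11s',p=s['tool_pos'],q=s['tool_rot'])
save('wrist','w11');save('scene','s11');save('top','t11')
def z(im,x,y,w,h,k): return cv2.resize(im[y:y+h,x:x+w],None,fx=k,fy=k,interpolation=cv2.INTER_CUBIC)
a=cv2.imread('pics/w11.png');s=cv2.imread('pics/s11.png')
cv2.imwrite('pics/c11.png',np.hstack([z(a,205,110,130,130,3),z(s,345,140,65,65,6)]))"
```

```text
t14.62 [0.6006 0.2306 0.303 ] yaw 30.2 F [ 0.5  0.9 -0.7] T [-0.06  0.01  0.02] j6 1.31 Ftool [ 0.8 -0.5  0.7]
```

View pics/c11.png

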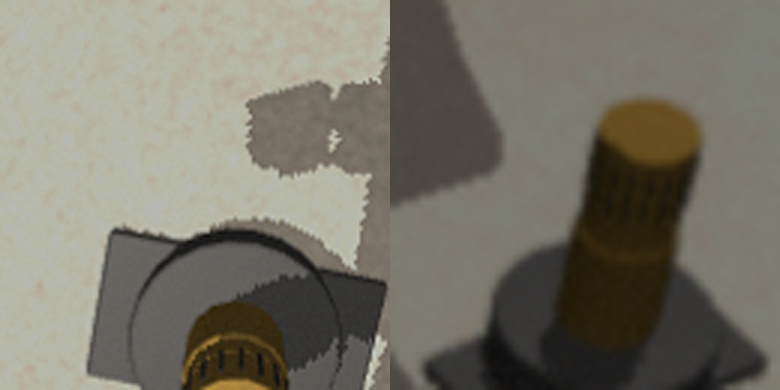

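View pics/w11.png

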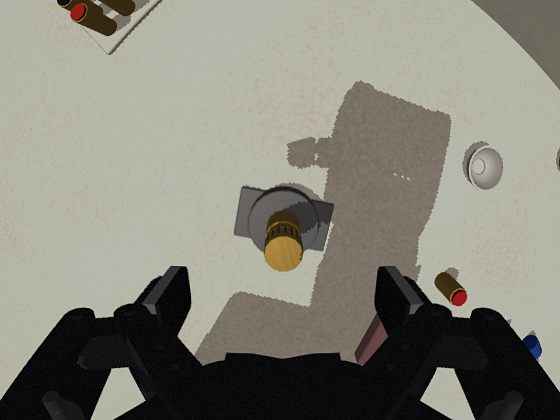

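Run:
```python
from h import *
e=captop('pics/w11.png',(245,225,75,60));print(e)
b=np.load('pics/w11s.npz');q=wray(b['p'],b['q'],e[0],e[1])
s=ray('scene',387.9,161.6)
for z in (.11,.114,.118): print(z,pl(q,z),pl(s,z))
print(tri([q,s]))
# scene-only heights above fixed axis, with bias from cap-on-rest / mouth
c=viewer.calibration('scene')
def pr(X):
    x=c['R']@X+c['t'];return x[:2]/x[2]*c['fx']+[c['cx'],c['cy']]
m=np.array([.568,.2117,.085])
print('mouth pred-obs',pr(m)-[385.4,172.4]);
for z in (.114,.118,.125): print(z,pr([.568,.2117,z])-pr(m),'obs',387.9-385.4,161.6-172.4)
```

```text
(282.84320068359375, 252.98989868164062, (34.512451171875, 37.36525344848633))
0.11 [0.56718295 0.21121522 0.11      ] [0.56615406 0.20998549 0.11      ]
0.114 [0.5685729  0.21202947 0.114     ] [0.57056066 0.20766669 0.114     ]
0.118 [0.56996285 0.21284373 0.118     ] [0.57496725 0.2053479  0.118     ]
(array([0.56642568, 0.2105839 , 0.10952406]), [np.float64(0.0007421983017799832), np.float64(0.000742198301779912)])
mouth pred-obs [ 1.3575074  -0.73579174]
0.114 [  2.6823982  -11.13282494] obs 2.5 -10.800000000000011
0.118 [  3.06418157 -12.71735008] obs 2.5 -10.800000000000011
0.125 [  3.73945207 -15.51994229] obs 2.5 -10.800000000000011
```

View pics/w11_e.png

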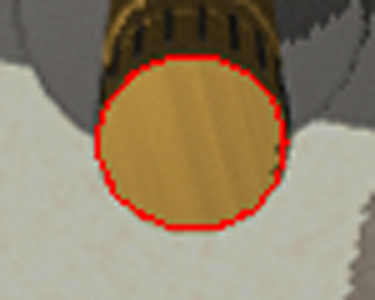

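All of the measurements put the cap at home height and on the axis, so I'm handing in.

```bash
python3 -c "
from h import *
print(r.sign_off()); print(r.state()['time'])"
```

```text
the job is handed in; nothing more can be done
None
the job is handed in; nothing more can be done
```

I took the gold cap out of the rest and passed its rod into the bottle without any contact force. It met no resistance at the neck's top; first firm contact came about 7 mm lower, so the lugs had apparently dropped straight into the gaps. I then turned it about 84° clockwise under an 8–17 N push. It sank about 4 mm more, then the torque levelled off and the ribs slipped in the jaws, which I took as the hard stop. I let go at about 13 s, backed off and handed in at about 15 s.

**Height:** from where the arm ended, I estimate the rim about 11 mm below the mouth. In the scene image the cap top stands 10.8 px above the mouth; fully home predicts 11.1 and merely dropped in predicts 12.7.

**Position:** the wrist camera puts the cap within about 1 mm of the bottle axis. The cap looked upright and the gripper was clear of it.

**Disagreements:** combining the wrist and scene views gave a cap top of 109.5 mm against the expected 114 mm. The scene and top cameras had also read about 4 mm low on the cap at the start and on the mouth, so I put it down to their calibration.

**Bystanders:** the tube and dish, and the part of the block in view, looked undisturbed in the last wrist picture, and no contact was felt near them. I did not measure their positions again.

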